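# Release the ratchet of a drive holder and push its jaw fully open

## Task

Open the ratchet drive holder on the desk fully, so that the hard disk beside it can go in next: press down the red release pad on top of the sliding jaw with the fingertips and, while keeping it pressed, push the jaw along its bar, away from the fixed jaw, until it stops against the end block. Then take the fingers away so that the release springs up. Pick nothing up, and leave the hard disk and the other things where they lie.

Things in the scene. Friction and masses are not known exactly. Their poses are not given: they have to be found in the camera images.
- holder: the blue ratchet drive holder, immovable, on an aluminium base 240 x 80 x 12 mm; origin: centre of its underside, on the desk. Its x axis runs along the steel bar (heights 44 to 56 mm) from the fixed jaw (x = -103 mm, 68 mm high) to the end block (60 mm high): +x is the way it opens, z is up. It opens towards the robot's right, give or take 50 degrees
- jaw (a joint): position of the sliding jaw along the bar, m: 0 nearly closed, 0.110 fully open at the end block; starts at 0.002 to 0.055, grows along the holder's +x. Friction about 3 N. Saw teeth 8 mm apart stop it from opening more than 8 mm unless the release is down; it can be clicked towards closed. The jaw is 70 mm long, 70 mm wide; its front plate is 67 mm high
- release (a joint): travel of the red release pad on the sliding jaw in m: 0 fully up, 0.008 fully down. Sprung: 2 N at the top, 4 N at the bottom, it comes up when let go. The ratchet is free from 0.0035 down. It may start up to 0.0035 down where the pawl sits on a tooth
- pad_top (a point): centre of the top face of the red release pad (44 mm along the bar, 30 mm across, 82 mm above the desk when up); moves with the release and the jaw. Axes as the holder's
- thumb_rest (a point): point on the upright blue thumb rest of the sliding jaw, at the end-block side of the pad: on its flat face towards the pad, 98 mm above the desk. The face is 34 mm wide, reaches from the pad up to 108 mm and lies 24 mm from the pad's centre along the holder's x; push it towards +x. Moves with the jaw
- end_face (a point): centre of the end block's face that the jaw stops against, 50 mm above the desk
- hard_disk: grey 3.5 inch hard disk, loose, 102 x 147 x 27 mm, flat on the desk; origin centre of its underside. Leave it
- screw_jar: small clear screw jar with a green lid, loose, 54 mm across, 66 mm high; origin centre of its underside. Leave it
- electrical_tape: roll of black electrical tape, loose, 62 mm across, 19 mm high, lying flat; origin centre of its underside. Leave it
- ssd: flat 2.5 inch drive, loose, 70 x 101 x 8 mm; origin centre of its underside. Leave it
- screwdriver: yellow and black screwdriver, loose, 163 mm long, 34 mm high, lying; origin under its middle. Leave it

How it is judged:
By the outcome, as a careful person would: the job done as asked, in the order asked, and still so for the second after the job is handed in, with the robot touching nothing.
It also fails if it takes over 35 s, if anything falls off the work surface, if the arm or the gripper's body presses on something with over 40 N, if the wrist force passes 120 N, or if a joint passes its speed limit or range.

## Robot

A 6-joint arm with a two-finger parallel gripper is mounted at the origin on a cart in front of the work surface, level with it; the furniture and walls round the work are solid. World frame = base frame: x ahead of the robot, y to its left, z up, the work surface at z = 0. Lengths are in m, angles in rad, forces in N, time in s.
With the tool pointing down it reaches from about 0.35 to 0.725 m from the base axis. Payload 6 kg.
Tool frame: the origin (TCP) lies at the very end of the fingers, on their centre line; the grasp point (between the pads) lies 19 mm behind it; z points along the fingers, y is the line along which they close (so a half turn about z gives the same grasp; the last joint's range is limited). The gripper opens to 85 mm and grips with 20 to 120 N. Pads are 22 mm wide; open, the fingers measure 114 mm over their backs; the gripper's body (76 mm by 85 mm) begins 54 mm behind the grasp point. The pads swing forward as they close: fully open they stand 13 mm farther back than shut.
Start: joints at [-0.957, 0.04, 0.085, 0, -1.615, -0.334], TCP at [0.166, -0.577, 0.21] pointing down, gripper open.
Joint ranges: [-2.56, 2.56], [-1.29, 2.01], [-1.08, 1.49], [-3.29, 1.98], [-2.81, -0.18], [-2.99, 2.99]. Speed limits (rad/s): [2.57, 2.57, 3.01, 3.14, 3.14, 3.14].

## Interface

Orientations are given as a rotation vector (axis times angle).
In Python, from plant import r gives the robot as it stands. The module is installed in compiled form; this text tells all that it offers.
- The arm moves only by the tool servo_tool, never from a script. Its argument "moves" is a list of rows, each an object with "dp": the shift along the tool's x, y, z in mm, a list of three; "spin": the turn about the tool's z in rad. A call has 1 to 20 rows; each row shifts and turns the commanded pose from where the row before left it, along the tool's axes as they then stand; what a row does not reach is not made up. A row lasts 1/10 s, in which the tool goes at most 50 mm and 8.59 degrees, less where a joint would pass 70% of its speed; a pose out of reach is approached as far as the arm can. A call is refused whole if a number of a shift passes 50 or a number of a turn 0.15, either way. A call with a gripper value outside its range is refused whole. "fingers" is the closure, from -1 (fully open) to 1 (shut), set as the call begins (left out, the last holds). The fingers move at their own pace and stop on an object; "force" is the grip in N (left out, the last holds). Time passes only in rows, so rows that do not move let the fingers close. It gives the time, the measured TCP pose, the force, the opening and the grip force at its end, in the units of the state.
- r.get_obs(): the state, without advancing time (a new reading comes with each control period).
- r.capture(name): name is "scene" or "side" or "wrist"; returns the picture (480x640x3 uint8, red, green, blue); there is no depth.
- r.calibration(name): a dict with "K" (3x3 intrinsics, pixels), "world_from_camera" (4x4, takes a point from camera to world coordinates); the wrist camera has in their place "hand_eye" (4x4, takes a point from camera to tool coordinates, whose origin is the TCP and whose axes are the flange's). Camera axes: x right, y up, looking along -z (the intrinsics and any distortion apply to the point x, -y, -z); pixel columns grow to the right and rows downward; lengths in m; the calibration is good to about 2 mm. The wrist camera is an equidistant fisheye: a pixel r from the principal point sees the ray r / f radians off the axis. A picture is of the moment at which its call begins: read the wrist's pose just before it. calibration takes no time and is no camera call.
- r.job_done(): hands the job in; it is judged then, once.
The state is a dict: "t": time; "joints": joint angles; "joint_velocities": joint speeds; "effort": joint torques, N m; "tcp_pos": TCP position; "tool_rot": TCP orientation; "contact_force": force on the tool from outside, world axes, zero at the start; "moment": the same for the moment, N m; "grip_width": finger opening in m; "grasp_force": force on a finger pad.
Only numpy, scipy, OpenCV 4.12 (cv2) and the standard library are available. Lean on these libraries where they do the work, as an engineer would, in place of code of your own. Each camera call takes 0.05 s, during which the arm holds its last target. There are 200 camera calls.

## Working session

There is one attempt and no reset: what is moved stays moved. The work goes in short steps, Python scripts to look and compute and a tool call to move; the robot and the scene stay as the last step left them, time stands still between calls to the robot, and variables do not carry over. Pictures are saved under pics/ and viewed, at most 11 in all, crops included, and the job is handed in when it is done.

Besides the shell and the picture viewer there is one more tool, called after ">>>" in YAML: its name, and indented under it one key for each argument. servo_tool: Moves the arm, as the interface text tells. Its arguments: {"type":"object","properties":{"moves":{"type":"array","items":{"type":"object","properties":{"dp":{"type":"array","items":{"type":"number"}},"spin":{"type":"number"}}}},"fingers":{"type":"number"},"force":{"type":"number"}},"required":["moves"]}

```bash
mkdir -p pics
python3 - <<'E'
from plant import r
import cv2
print(r.get_obs())
for n in("scene","side","wrist"):
    c=r.calibration(n);print(n,{k:(v.round(4).tolist() if hasattr(v,'round') else v) for k,v in c.items()})
    if n!="wrist": cv2.imwrite(f"pics/{n}0.png",r.capture(n)[:,:,::-1])
E
```

```text
{'t': 0.0, 'joints': array([-9.57310435e-01,  4.08215594e-02,  8.37968040e-02, -4.73058442e-04,
       -1.61551207e+00, -3.33699434e-01]), 'joint_velocities': array([ 1.16262560e-03,  2.12876555e-03,  7.48448653e-04, -1.91071449e-03,
        2.47891264e-05, -4.07006370e-04]), 'effort': array([ 1.37897641e-03, -3.68224919e+01,  3.47422707e+01,  6.93246737e+00,
       -5.45739342e-03,  5.75752097e-05]), 'tcp_pos': array([ 0.16566345, -0.5762859 ,  0.20876383]), 'tool_rot': array([ 4.38035508e-01, -3.11052675e+00, -2.77130937e-03]), 'contact_force': array([-1.22305633, -0.1241292 , -0.51345883]), 'moment': array([-0.01719766, -0.02535   ,  0.00478502]), 'grasp_force': 0.0, 'grip_width': 0.08504848869141245}
scene {'K': [[508.2941, 0.0, 313.5398], [0.0, 508.2941, 245.0237], [0.0, 0.0, 1.0]], 'world_from_camera': [[-0.7722, 0.4507, -0.4479, -0.0473], [-0.6353, -0.5598, 0.532, 0.7954], [-0.011, 0.6953, 0.7186, 1.0139], [0.0, 0.0, 0.0, 1.0]]}
side {'K': [[606.7706, 0.0, 321.4938], [0.0, 606.7706, 235.0365], [0.0, 0.0, 1.0]], 'world_from_camera': [[0.8999, 0.3052, -0.3116, 0.0016], [-0.436, 0.6092, -0.6624, -1.0264], [-0.0123, 0.732, 0.6812, 1.2676], [0.0, 0.0, 0.0, 1.0]]}
wrist {'K': [[371.6483, 0.0, 317.1031], [0.0, 371.6483, 228.0726], [0.0, 0.0, 1.0]], 'hand_eye': [[-0.0009, 0.9535, 0.3015, 0.0777], [1.0, 0.0007, 0.0008, -0.0011], [0.0006, 0.3015, -0.9535, -0.1649], [0.0, 0.0, 0.0, 1.0]]}
```

View pics/scene0.png

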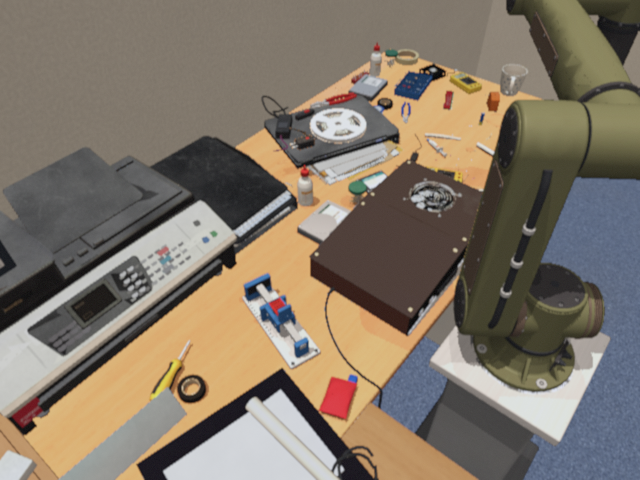

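View pics/side0.png

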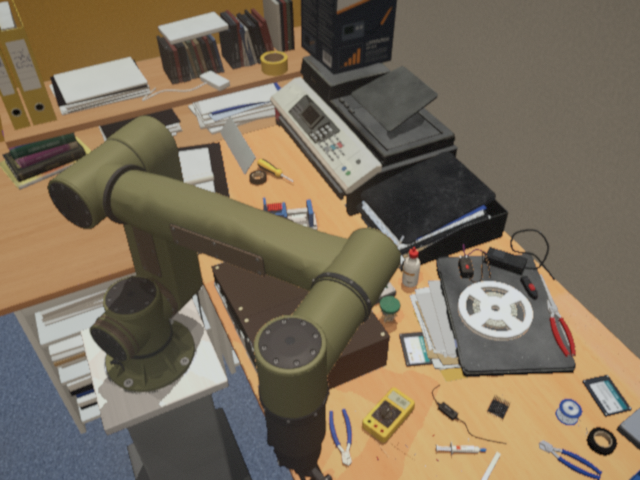

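Run:
```python
import cv2,numpy as np
a=cv2.imread("pics/scene0.png")[265:375,225:335];b=cv2.imread("pics/side0.png")[180:255,235:345]
a=cv2.resize(a,None,fx=5,fy=5,interpolation=cv2.INTER_CUBIC)
cv2.imwrite("pics/c1.png",a)
```

```text
(no output)
```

View pics/c1.png

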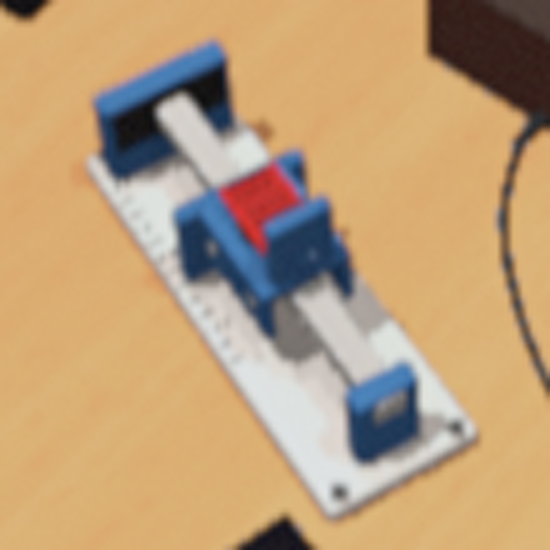

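```bash
cat > h.py <<'E'
import numpy as np
from plant import r
def ray(n,u,v):
    c=r.calibration(n);K=c["K"];T=c["world_from_camera"]
    d=T[:3,:3]@np.array([(u-K[0,2])/K[0,0],-(v-K[1,2])/K[1,1],-1.])
    return T[:3,3],d/np.linalg.norm(d)
def atz(n,u,v,z):
    o,d=ray(n,u,v);return o+d*(z-o[2])/d[2]
def proj(n,p):
    c=r.calibration(n);K=c["K"];T=np.linalg.inv(c["world_from_camera"]);q=T[:3,:3]@np.asarray(p)+T[:3,3]
    return K[0,2]+K[0,0]*q[0]/-q[2],K[1,2]-K[1,1]*q[1]/-q[2]
E
python3 - <<'E'
from h import *
f=lambda u,v,z:atz("scene",225+u/5-.4,265+v/5-.4,z).round(4)
A,B,C=f(92,165,.012),f(332,517,.012),f(475,437,.012)
print(A,B,C,np.linalg.norm(A-B),np.linalg.norm(B-C))
x=(B-A)/np.linalg.norm(B-A);print("yaw",np.degrees(np.arctan2(x[1],x[0])),"from BC",np.degrees(np.arctan2(*(C-B)[[1,0]]))-90)
ctr=(A+C)/2;print(ctr)
for n,u,v,z in [("pad",222,186,.082),("padfar",283,166,.082),("padnearL",262,248,.082),("thumbtopL",270,235,.108),("thumbtopR",328,203,.108),("fixL",97,103,.068),("endtop",382,382,.06)]:
    p=f(u,v,z);d=p-ctr;print(n,p,"along",d@x,"across",d[1]*x[0]-d[0]*x[1])
for z in (0,.08): print(proj("side",[*ctr[:2],z]))
E
```

```text
[0.5983 0.3054 0.012 ] [0.3744 0.379  0.012 ] [0.3509 0.307  0.012 ] 0.23568659274553572 0.07573803535872846
yaw 161.803365805024 from BC -198.0761072965733
[0.4746 0.3062 0.012 ]
pad [0.4978 0.3106 0.082 ] along -0.020665749134312017 across -0.01142483315929304
padfar [0.4837 0.2842 0.082 ] along -0.015515053094038438 across 0.018058048828408047
padnearL [0.4597 0.325  0.082 ] along 0.020025704241462012 across -0.013206860703190996
thumbtopL [0.4476 0.3307 0.108 ] along 0.033300578995911795 across -0.014843228709988877
thumbtopR [0.4393 0.3014 0.108 ] along 0.03203572130278936 across 0.015583406579115115
fixL [0.5872 0.3044 0.068 ] along -0.10753102119543481 across -0.03345264534632439
endtop [0.3814 0.3344 0.06  ] along 0.09734537604678652 across 0.0023146840626145186
(np.float64(276.70162819383705), np.float64(225.99087634313773))
(np.float64(275.04920993868916), np.float64(206.4038633232907))
```

Run:
```python
from h import *
from scipy.spatial.transform import Rotation as R
print(proj("scene",[0,0,0]),proj("side",[0,0,0]),proj("side",[.166,-.577,.21]))
o=r.get_obs();M=R.from_rotvec(o["tool_rot"]).as_matrix();print(M.round(3))
W=[o["tcp_pos"],[.2,-.56,.27],[.42,-.38,.27],[.55,-.1,.27],[.55,.1,.27],[.48,.24,.27]]
for a,b in zip(W,W[1:]):
    d=M.T@(np.array(b)-a)*1000;n=int(np.ceil(abs(d).max()/45));print(n,(d/n).round(1))
# side-view check of predicted points
for p in ([.5872,.3044,.068],[.4837,.2842,.082],[.3814,.3344,.06]):print(proj("side",p))
```

```text
(np.float64(521.5250422329854), np.float64(348.3098379160069)) (np.float64(151.07315214091895), np.float64(354.24849364696837)) (np.float64(301.64368704664463), np.float64(490.5113299820686))
[[-0.961 -0.276 -0.001]
 [-0.276  0.961  0.002]
 [ 0.     0.002 -1.   ]]
2 [-18.7   3.2 -30.6]
6 [-43.5  18.7   0. ]
6 [-33.7  38.9   0.1]
5 [-11.   38.4   0.1]
4 [ 7.2 38.5  0.1]
(np.float64(309.06935098656015), np.float64(199.1472431984959))
(np.float64(280.6161600847333), np.float64(209.24234588888027))
(np.float64(243.5432935371441), np.float64(214.98561308038484))
```

>>> servo_tool:
  moves:
    - {"dp":[-20,3,-30]}
    - {"dp":[-20,3,-30]}
    - {"dp":[-43,19,0]}
    - {"dp":[-43,19,0]}
    - {"dp":[-43,19,0]}
    - {"dp":[-43,19,0]}
    - {"dp":[-43,19,0]}
    - {"dp":[-43,19,0]}
    - {"dp":[-34,39,0]}
    - {"dp":[-34,39,0]}
    - {"dp":[-34,39,0]}
    - {"dp":[-34,39,0]}
    - {"dp":[-34,39,0]}
    - {"dp":[-34,39,0]}
  fingers: 1
  force: 40

```text
$.moves[0]: bad value
```

>>> servo_tool:
  moves:
    - {"dp":[-11,38,0]}
    - {"dp":[-11,38,0]}
    - {"dp":[-11,38,0]}
    - {"dp":[-11,38,0]}
    - {"dp":[-11,38,0]}
    - {"dp":[7,38,0]}
    - {"dp":[7,38,0]}
    - {"dp":[7,38,0]}
    - {"dp":[7,38,0]}
    - {"spin":0.14}
    - {"spin":0.14}
    - {"spin":0.14}
    - {"spin":0.14}
    - {"spin":0.03}
    - {"dp":[0,0,0]}
    - {"dp":[0,0,0]}

```text
$.moves[0]: bad value
```

>>> servo_tool:
  moves:
    - {"dp":[-20,3,-30],"spin":0}
    - {"dp":[-20,3,-30],"spin":0}
    - {"dp":[-43,19,0],"spin":0}
    - {"dp":[-43,19,0],"spin":0}
    - {"dp":[-43,19,0],"spin":0}
    - {"dp":[-43,19,0],"spin":0}
    - {"dp":[-43,19,0],"spin":0}
    - {"dp":[-43,19,0],"spin":0}
    - {"dp":[-34,39,0],"spin":0}
    - {"dp":[-34,39,0],"spin":0}
    - {"dp":[-34,39,0],"spin":0}
    - {"dp":[-34,39,0],"spin":0}
    - {"dp":[-34,39,0],"spin":0}
    - {"dp":[-34,39,0],"spin":0}
  fingers: 1
  force: 40

```text
t: 1.5
tcp_pos: [0.5463, -0.1051, 0.2696]
tool_rot: [0.438, -3.111, -0.0]
contact_force: [0.5, -1.2, 0.6]
grip_width: 0.0002
grasp_force: 0.0
```

>>> servo_tool:
  moves:
    - {"dp":[-11,38,0],"spin":0}
    - {"dp":[-11,38,0],"spin":0}
    - {"dp":[-11,38,0],"spin":0}
    - {"dp":[-11,38,0],"spin":0}
    - {"dp":[-11,38,0],"spin":0}
    - {"dp":[7,38,0],"spin":0}
    - {"dp":[7,38,0],"spin":0}
    - {"dp":[7,38,0],"spin":0}
    - {"dp":[7,38,0],"spin":0}
    - {"dp":[0,0,0],"spin":0.14}
    - {"dp":[0,0,0],"spin":0.14}
    - {"dp":[0,0,0],"spin":0.14}
    - {"dp":[0,0,0],"spin":0.14}
    - {"dp":[0,0,0],"spin":0.03}
    - {"dp":[0,0,0],"spin":0}
    - {"dp":[0,0,0],"spin":0}

```text
t: 3.1
tcp_pos: [0.4775, 0.2289, 0.2697]
tool_rot: [-0.481, -3.104, 0.0]
contact_force: [0.1, 0.6, 0.0]
grip_width: -0.0002
grasp_force: 0.0
```

```bash
cat >> h.py <<'E'
from scipy.spatial.transform import Rotation as R
import cv2
def snap(n):
    o=r.get_obs();cv2.imwrite(f"pics/{n}.png",r.capture("wrist")[:,:,::-1]);np.savez(f"pics/{n}.npz",p=o["tcp_pos"],q=o["tool_rot"])
def wray(n,u,v):
    c=r.calibration("wrist");K=c["K"];s=np.load(f"pics/{n}.npz");M=R.from_rotvec(s["q"]).as_matrix();H=c["hand_eye"]
    a=np.array([u-K[0,2],v-K[1,2]]);rr=np.linalg.norm(a);th=rr/K[0,0];k=np.sin(th)/rr
    d=np.array([a[0]*k,-a[1]*k,-np.cos(th)])
    return M@H[:3,3]+s["p"],M@(H[:3,:3]@d)
def watz(n,u,v,z):
    o,d=wray(n,u,v);return o+d*(z-o[2])/d[2]
def meet(*rays):
    A=sum(np.eye(3)-np.outer(d,d) for o,d in rays);b=sum((np.eye(3)-np.outer(d,d))@o for o,d in rays);return np.linalg.solve(A,b)
E
python3 - <<'E'
from h import *
snap("w1");print(r.get_obs())
E
```

```text
{'t': 3.15, 'joints': array([ 8.27054937e-01, -1.31939406e-01,  2.78526278e-02, -1.51713820e-04,
       -1.73072426e+00, -2.70596883e+00]), 'joint_velocities': array([ 3.14696664e-04, -2.90122123e-04, -7.80677061e-04,  7.88465550e-05,
       -4.30949492e-04, -9.25788486e-03]), 'effort': array([ 1.36868210e-02, -2.76264685e+01,  3.43104601e+01,  6.84526607e+00,
       -1.28859188e-03,  1.59154303e-02]), 'tcp_pos': array([0.47748914, 0.22887485, 0.26972974]), 'tool_rot': array([-4.82009523e-01, -3.10419301e+00,  4.65783337e-05]), 'contact_force': array([ 0.24690519, -0.3336384 , -0.09577862]), 'moment': array([-0.01445155,  0.00726298, -0.01450471]), 'grasp_force': 0.0, 'grip_width': -8.383655596734644e-05}
```

View pics/w1.png

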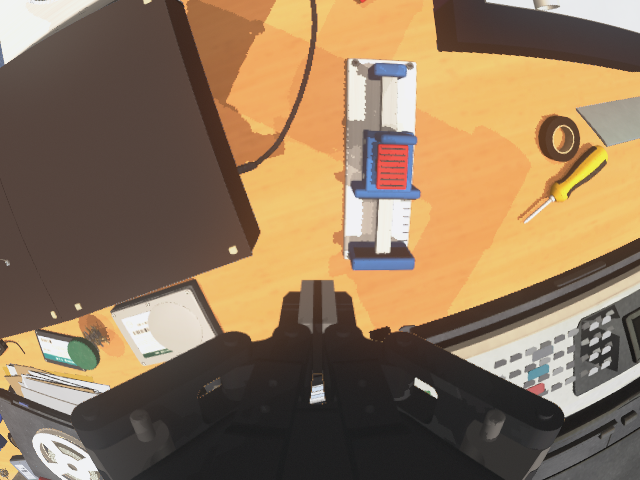

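>>> servo_tool:
  moves:
    - {"dp":[0,35,0],"spin":0}
    - {"dp":[0,35,0],"spin":0}
    - {"dp":[0,0,0],"spin":0}
    - {"dp":[0,0,0],"spin":0}

```text
t: 3.55
tcp_pos: [0.4988, 0.296, 0.2689]
tool_rot: [-0.482, -3.103, 0.002]
contact_force: [-0.6, -1.0, 0.8]
grip_width: -0.0001
grasp_force: 0.0
```

Run:
```python
from h import *
snap("w2")
a=cv2.imread("pics/w1.png")[50:280,330:430];b=cv2.imread("pics/w2.png")[50:280,230:430]
cv2.imwrite("pics/c2.png",np.hstack([cv2.resize(x,None,fx=2.6,fy=2.6,interpolation=cv2.INTER_CUBIC) for x in (a,b)]))
```

```text
(no output)
```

View pics/c2.png

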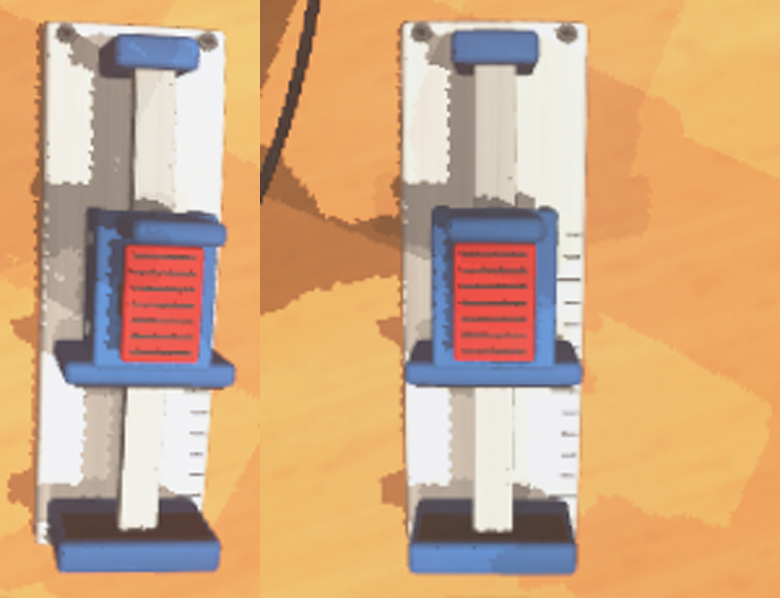

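Run:
```python
from h import *
L=lambda x,y:("w1",330+(x+.5)/2.6-.5,50+(y+.5)/2.6-.5)
Q=lambda x,y:("w2",230+(x-260+.5)/2.6-.5,50+(y+.5)/2.6-.5)
pts={"padA":((121,360),(455,360)),"padB":((197,361),(533,361)),"thumbR":((225,244),(545,238)),"endTL":((118,36),(455,32)),"endTR":((197,38),(538,32)),"fixL":((58,570),(410,573)),"fixR":((219,570),(577,573)),"baseTL":((46,22),(404,22)),"baseTR":((224,31),(586,32))}
P={}
for k,(l,q) in pts.items():
    P[k]=meet(wray(*L(*l)),wray(*Q(*q)));print(k,P[k].round(4))
z={"pad":.082,"thu":.108,"end":.06,"fix":.068,"bas":.012}
for k,(l,q) in pts.items(): z0=z[k[:3]];P[k]=(watz(*L(*l),z0)+watz(*Q(*q),z0))/2; print(k,P[k].round(4))
d=(P["endTL"]+P["endTR"]-P["fixL"]-P["fixR"])/2;print("yaw",np.degrees(np.arctan2(d[1],d[0])))
d=P["padA"]-P["padB"];print("yaw pad",np.degrees(np.arctan2(d[1],d[0]))+90, np.linalg.norm(d))
yaw=np.arctan2(*((P["endTL"]+P["endTR"]-P["fixL"]-P["fixR"])[[1,0]]));x=np.array([np.cos(yaw),np.sin(yaw),0])
c=(P["padA"]+P["padB"])/2+x*.022;print("pad centre",c)
for k in P:
    e=P[k]-c;print(k,"along",(e@x).round(4),"across",(e[1]*x[0]-e[0]*x[1]).round(4))
M=R.from_rotvec(r.get_obs()["tool_rot"]).as_matrix();print("tool x yaw",np.degrees(np.arctan2(M[1,0],M[0,0])))
# printer edge
for h in(.05,.1,.15): print(h,watz("w1",400,330,h),watz("w1",640,232,h))
```

```text
padA [0.4893 0.2844 0.079 ]
padB [0.4979 0.3122 0.0813]
thumbR [0.4539 0.329  0.1035]
endTL [0.3705 0.3221 0.0574]
endTR [0.3794 0.3525 0.0555]
fixL [0.5709 0.2372 0.0663]
fixR [0.593  0.3033 0.0651]
baseTL [0.3516 0.3031 0.0068]
baseTR [0.3781 0.3767 0.0115]
padA [0.4887 0.2844 0.082 ]
padB [0.4977 0.3121 0.082 ]
thumbR [0.4534 0.3284 0.108 ]
endTL [0.3708 0.3218 0.06  ]
endTR [0.3798 0.3517 0.06  ]
fixL [0.5701 0.2374 0.068 ]
fixR [0.5916 0.3031 0.068 ]
baseTL [0.3524 0.3029 0.012 ]
baseTR [0.3782 0.3767 0.012 ]
yaw 162.0717218168725
yaw pad -18.005707605725163 0.029154700081549238
pad centre [0.47226266 0.30502717 0.082     ]
padA along -0.022 across 0.0146
padB along -0.022 across -0.0146
thumbR along 0.0251 across -0.0165
endTL along 0.1017 across 0.0153
endTR along 0.1023 across -0.016
fixL along -0.1139 across 0.0342
fixR along -0.1141 across -0.0349
baseTL along 0.1134 across 0.039
baseTR along 0.1116 across -0.0392
tool x yaw 162.2839297599585
0.05 [0.67776607 0.27172852 0.05      ] [0.67066959 0.66810371 0.05      ]
0.1 [0.64214086 0.26902841 0.1       ] [0.63596706 0.61386702 0.1       ]
0.15 [0.60651565 0.2663283  0.15      ] [0.60126453 0.55963034 0.15      ]
```

>>> servo_tool:
  moves:
    - {"dp":[-18,0,0],"spin":0}
    - {"dp":[54,0,0],"spin":0}

```text
out of range
```

>>> servo_tool:
  moves:
    - {"dp":[0,0,0],"spin":-0.149}
    - {"dp":[0,0,0],"spin":-0.149}
    - {"dp":[0,0,0],"spin":-0.149}
    - {"dp":[0,0,0],"spin":-0.149}
    - {"dp":[0,0,0],"spin":-0.149}
    - {"dp":[0,0,0],"spin":-0.149}
    - {"dp":[0,0,0],"spin":-0.149}
    - {"dp":[0,0,0],"spin":-0.149}
    - {"dp":[0,0,0],"spin":-0.149}
    - {"dp":[0,0,0],"spin":-0.149}
    - {"dp":[0,0,0],"spin":-0.149}
    - {"dp":[0,0,0],"spin":-0.149}
    - {"dp":[0,0,0],"spin":-0.149}
    - {"dp":[0,0,0],"spin":-0.149}
    - {"dp":[0,0,0],"spin":-0.149}
    - {"dp":[0,0,0],"spin":-0.149}
    - {"dp":[0,0,0],"spin":-0.149}
    - {"dp":[0,0,0],"spin":-0.149}
    - {"dp":[0,0,0],"spin":-0.149}
    - {"dp":[0,0,0],"spin":-0.149}

```text
t: 5.6
tcp_pos: [0.4989, 0.2947, 0.2708]
tool_rot: [-3.055, 0.725, -0.001]
contact_force: [0.3, -0.4, -0.5]
grip_width: -0.0001
grasp_force: 0.0
```

>>> servo_tool:
  moves:
    - {"dp":[0,0,0],"spin":-0.149}
    - {"dp":[0,0,0],"spin":-0.013}
    - {"dp":[0,0,0],"spin":0}
    - {"dp":[0,0,0],"spin":0}

```text
t: 6.0
tcp_pos: [0.4989, 0.2953, 0.2702]
tool_rot: [-3.103, 0.489, -0.0]
contact_force: [0.1, 1.6, 0.2]
grip_width: -0.0001
grasp_force: 0.0
```

>>> servo_tool:
  moves:
    - {"dp":[-18,-1,0],"spin":0}
    - {"dp":[-18,0,0],"spin":0}
    - {"dp":[0,0,40],"spin":0}
    - {"dp":[0,0,40],"spin":0}
    - {"dp":[0,0,40],"spin":0}
    - {"dp":[0,0,30],"spin":0}
    - {"dp":[0,0,15],"spin":0}
    - {"dp":[0,0,5],"spin":0}
    - {"dp":[0,0,0],"spin":0}
    - {"dp":[0,0,0],"spin":0}

```text
t: 7.0
tcp_pos: [0.4657, 0.3082, 0.1019]
tool_rot: [-3.102, 0.485, -0.003]
contact_force: [-0.7, 0.2, 0.1]
grip_width: 0.0005
grasp_force: 0.0
```

Run:
```python
from h import *
o=r.get_obs();print(o["tcp_pos"],o["contact_force"],o["joints"])
a=r.capture("scene")[:,:,::-1];b=r.capture("side")[:,:,::-1]
cv2.imwrite("pics/c3.png",np.hstack([cv2.resize(a[240:370,215:345],(520,520),interpolation=cv2.INTER_CUBIC),cv2.resize(b[170:240,245:330],None,fx=3,fy=3)[:0].reshape(520,0,3) if 0 else np.zeros((520,0,3),np.uint8)]))
```

```text
[0.46573032 0.30817053 0.10191802] [-0.65311571  0.18522908  0.0881071 ] [ 9.44612615e-01 -5.89116072e-02 -2.10066241e-01  7.19636542e-04
 -1.41677255e+00  3.16069381e-01]
```

View pics/c3.png

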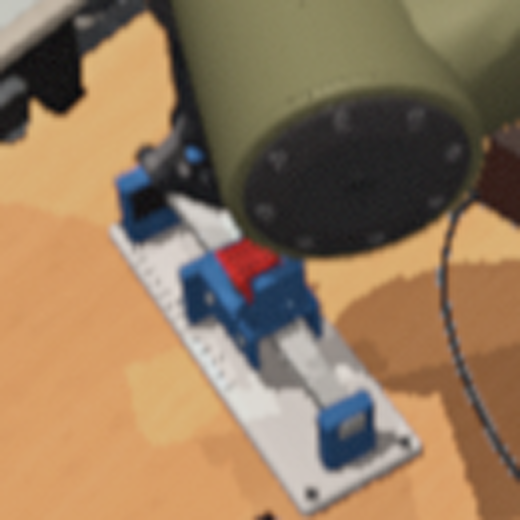

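Run:
```python
from h import *
print(np.array(proj("scene",[.4657,.3082,.102])),np.array(proj("side",[.4657,.3082,.102])))
snap("w3");b=r.capture("side")[:,:,::-1];w=cv2.imread("pics/w3.png")
cv2.imwrite("pics/c4.png",np.hstack([cv2.resize(w[130:380,190:450],None,fx=1.6,fy=1.6),cv2.resize(b[160:260,220:310],None,fx=4,fy=4)]))
```

```text
[279.5087407  302.80910343] [271.58388351 201.28366946]
```

View pics/c4.png

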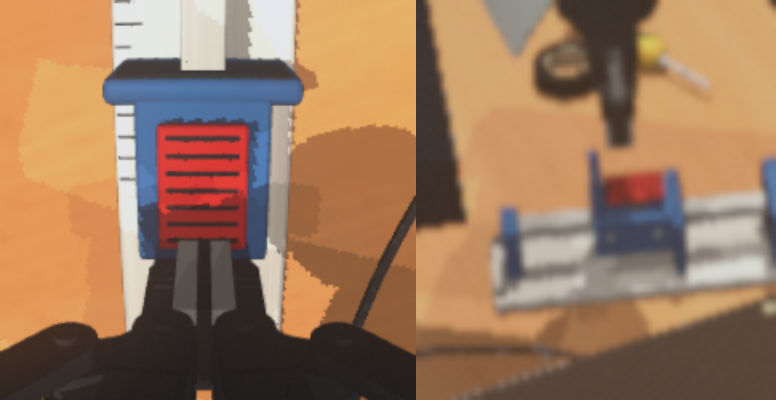

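>>> servo_tool:
  moves:
    - {"dp":[0,0,10],"spin":0}
    - {"dp":[0,0,8],"spin":0}
    - {"dp":[0,0,2],"spin":0}
    - {"dp":[0,0,2],"spin":0}
    - {"dp":[0,0,0],"spin":0}
    - {"dp":[0,0,0],"spin":0}

```text
t: 7.8
tcp_pos: [0.465, 0.3076, 0.078]
tool_rot: [-3.104, 0.485, -0.0]
contact_force: [0.6, 0.9, 0.4]
grip_width: -0.0003
grasp_force: 0.0
```

>>> servo_tool:
  moves:
    - {"dp":[0,0,1.5],"spin":0}
    - {"dp":[0,0,1.5],"spin":0}
    - {"dp":[0,0,0],"spin":0}
    - {"dp":[0,0,0],"spin":0}

```text
t: 8.2
tcp_pos: [0.4649, 0.3075, 0.0748]
tool_rot: [3.104, -0.485, -0.0]
contact_force: [0.1, 0.2, 0.1]
grip_width: -0.0001
grasp_force: 0.0
```

>>> servo_tool:
  moves:
    - {"dp":[0,0,1],"spin":0}
    - {"dp":[0,0,1],"spin":0}
    - {"dp":[0,0,0],"spin":0}
    - {"dp":[0,0,0],"spin":0}

```text
t: 8.6
tcp_pos: [0.4649, 0.3075, 0.0728]
tool_rot: [-3.104, 0.485, 0.0]
contact_force: [-0.3, 0.4, 0.3]
grip_width: -0.0002
grasp_force: 0.0
```

Run:
```python
from h import *
o=r.get_obs();print(o["tcp_pos"],o["contact_force"],o["moment"])
snap("w4");b=r.capture("side")[:,:,::-1];w=cv2.imread("pics/w4.png")
cv2.imwrite("pics/c5.png",np.hstack([cv2.resize(w[130:380,190:450],None,fx=1.6,fy=1.6),cv2.resize(b[160:260,220:310],None,fx=4,fy=4)]))
```

```text
[0.46488528 0.30749532 0.07278354] [-0.32109309  0.44905374  0.27016973] [ 0.00581784  0.01239647 -0.00517111]
```

View pics/c5.png

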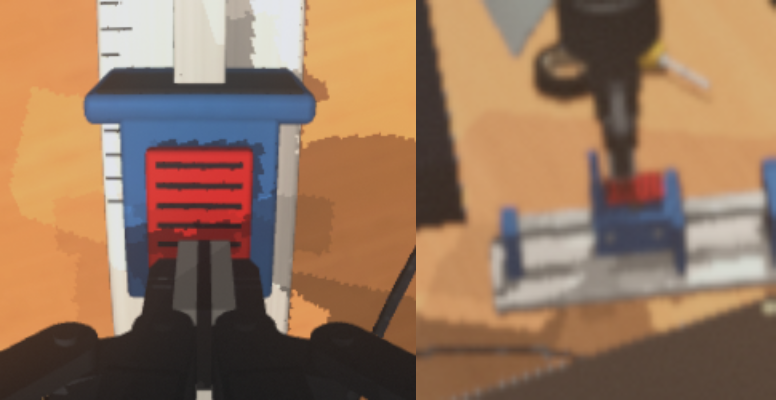

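>>> servo_tool:
  moves:
    - {"dp":[0,0,1],"spin":0}
    - {"dp":[0,0,1],"spin":0}
    - {"dp":[0,0,1],"spin":0}
    - {"dp":[0,0,0],"spin":0}
    - {"dp":[0,0,0],"spin":0}

```text
t: 9.2
tcp_pos: [0.4649, 0.3075, 0.0698]
tool_rot: [3.104, -0.485, -0.0]
contact_force: [0.3, 0.2, -0.7]
grip_width: 0.0001
grasp_force: 0.0
```

>>> servo_tool:
  moves:
    - {"dp":[0,0,1],"spin":0}
    - {"dp":[0,0,1],"spin":0}
    - {"dp":[0,0,1],"spin":0}
    - {"dp":[0,0,0],"spin":0}

```text
t: 9.6
tcp_pos: [0.4648, 0.3075, 0.0666]
tool_rot: [3.104, -0.485, -0.0]
contact_force: [-0.5, -0.5, 0.4]
grip_width: -0.0002
grasp_force: 0.0
```

>>> servo_tool:
  moves:
    - {"dp":[0,0,1],"spin":0}
    - {"dp":[0,0,1],"spin":0}
    - {"dp":[0,0,0],"spin":0}

```text
t: 9.9
tcp_pos: [0.4648, 0.3075, 0.0646]
tool_rot: [3.104, -0.485, -0.0]
contact_force: [-0.2, 1.1, -0.3]
grip_width: 0.0003
grasp_force: 0.0
```

>>> servo_tool:
  moves:
    - {"dp":[0,0,1],"spin":0}
    - {"dp":[0,0,1],"spin":0}
    - {"dp":[0,0,0],"spin":0}

```text
t: 10.2
tcp_pos: [0.4648, 0.3074, 0.0626]
tool_rot: [3.104, -0.485, -0.0]
contact_force: [0.0, -0.4, 0.4]
grip_width: 0.0001
grasp_force: 0.0
```

Run:
```python
from h import *
o=r.get_obs();print(o["tcp_pos"],o["contact_force"],proj("side",o["tcp_pos"]))
snap("w5");b=r.capture("side")[:,:,::-1];w=cv2.imread("pics/w5.png")
cv2.imwrite("pics/side5.png",b)
cv2.imwrite("pics/c6.png",np.hstack([cv2.resize(w[200:340,250:390],None,fx=2.8,fy=2.8,interpolation=cv2.INTER_CUBIC),cv2.resize(b[180:236,255:311],None,fx=7,fy=7,interpolation=cv2.INTER_CUBIC)]))
```

```text
[0.46480236 0.30743352 0.06260398] [ 0.02662482 -0.35912217  0.41044312] (np.float64(272.2909992785946), np.float64(211.46657343697782))
```

View pics/c6.png

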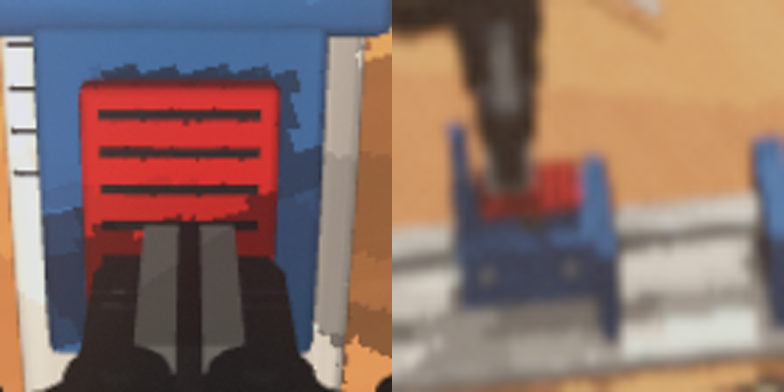

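>>> servo_tool:
  moves:
    - {"dp":[0,0,1],"spin":0}
    - {"dp":[0,0,1],"spin":0}
    - {"dp":[0,0,0],"spin":0}

```text
t: 10.6
tcp_pos: [0.4649, 0.3075, 0.0608]
tool_rot: [-3.104, 0.485, 0.0]
contact_force: [-0.4, 0.1, 0.5]
grip_width: -0.0001
grasp_force: 0.0
```

>>> servo_tool:
  moves:
    - {"dp":[0,0,1],"spin":0}
    - {"dp":[0,0,1],"spin":0}
    - {"dp":[0,0,0],"spin":0}

```text
t: 10.9
tcp_pos: [0.465, 0.3076, 0.0589]
tool_rot: [-3.104, 0.485, -0.0]
contact_force: [-1.0, -0.0, 2.3]
grip_width: -0.0001
grasp_force: 1.1
```

>>> servo_tool:
  moves:
    - {"dp":[0,0,1],"spin":0}
    - {"dp":[0,0,1],"spin":0}
    - {"dp":[0,0,0],"spin":0}

```text
t: 11.2
tcp_pos: [0.465, 0.3076, 0.0568]
tool_rot: [-3.104, 0.485, -0.0]
contact_force: [-0.3, -1.2, 3.5]
grip_width: 0.0003
grasp_force: 1.3
```

>>> servo_tool:
  moves:
    - {"dp":[0,0,1],"spin":0}
    - {"dp":[0,0,1],"spin":0}
    - {"dp":[0,0,0],"spin":0}

```text
t: 11.5
tcp_pos: [0.465, 0.3076, 0.0548]
tool_rot: [-3.104, 0.485, -0.0]
contact_force: [-1.1, 0.4, 4.5]
grip_width: 0.0001
grasp_force: 1.6
```

>>> servo_tool:
  moves:
    - {"dp":[0,0,1],"spin":0}
    - {"dp":[0,0,0],"spin":0}

```text
t: 11.7
tcp_pos: [0.465, 0.3075, 0.0538]
tool_rot: [-3.104, 0.485, -0.0]
contact_force: [-0.7, 0.0, 3.2]
grip_width: -0.0001
grasp_force: 1.7
```

>>> servo_tool:
  moves:
    - {"dp":[-3,0,0],"spin":0}
    - {"dp":[-3,0,0],"spin":0}
    - {"dp":[-3,0,0],"spin":0}
    - {"dp":[-3,0,0],"spin":0}
    - {"dp":[-3,0,0],"spin":0}

```text
t: 12.2
tcp_pos: [0.4506, 0.3123, 0.0542]
tool_rot: [-3.103, 0.485, -0.001]
contact_force: [2.7, -0.2, 4.1]
grip_width: -0.0001
grasp_force: 2.1
```

>>> servo_tool:
  moves:
    - {"dp":[-4,0,0],"spin":0}
    - {"dp":[-4,0,0],"spin":0}
    - {"dp":[-4,0,0],"spin":0}

```text
t: 12.5
tcp_pos: [0.4389, 0.316, 0.0539]
tool_rot: [-3.104, 0.484, -0.0]
contact_force: [3.2, -1.8, 3.9]
grip_width: 0.0
grasp_force: 2.1
```

>>> servo_tool:
  moves:
    - {"dp":[-4,0,0],"spin":0}
    - {"dp":[-4,0,0],"spin":0}
    - {"dp":[-4,0,0],"spin":0}
    - {"dp":[-4,0,0],"spin":0}

```text
t: 12.9
tcp_pos: [0.4236, 0.3209, 0.0539]
tool_rot: [-3.104, 0.484, -0.0]
contact_force: [4.0, 0.3, 5.0]
grip_width: -0.0003
grasp_force: 2.1
```

>>> servo_tool:
  moves:
    - {"dp":[-3,0,0],"spin":0}
    - {"dp":[-3,0,0],"spin":0}
    - {"dp":[-3,0,0],"spin":0}

```text
t: 13.2
tcp_pos: [0.4152, 0.3236, 0.0538]
tool_rot: [-3.104, 0.485, -0.0]
contact_force: [3.6, 1.4, 3.3]
grip_width: -0.0002
grasp_force: 2.1
```

>>> servo_tool:
  moves:
    - {"dp":[-2,0,0],"spin":0}
    - {"dp":[-2,0,0],"spin":0}
    - {"dp":[-2,0,0],"spin":0}

```text
t: 13.5
tcp_pos: [0.4096, 0.3254, 0.0539]
tool_rot: [-3.104, 0.485, -0.0]
contact_force: [4.1, 1.6, 3.8]
grip_width: -0.0
grasp_force: 2.2
```

>>> servo_tool:
  moves:
    - {"dp":[-2,0,0],"spin":0}
    - {"dp":[-2,0,0],"spin":0}
    - {"dp":[-2,0,0],"spin":0}

```text
t: 13.8
tcp_pos: [0.4069, 0.3262, 0.054]
tool_rot: [-3.104, 0.486, -0.009]
contact_force: [28.5, -2.5, -6.8]
grip_width: 0.0
grasp_force: 15.5
```

>>> servo_tool:
  moves:
    - {"dp":[-2,0,0],"spin":0}
    - {"dp":[-2,0,0],"spin":0}

```text
t: 14.0
tcp_pos: [0.4068, 0.3262, 0.0541]
tool_rot: [3.103, -0.489, 0.02]
contact_force: [50.8, -4.3, -16.4]
grip_width: -0.0003
grasp_force: 26.9
```

>>> servo_tool:
  moves:
    - {"dp":[-2,0,0],"spin":0}
    - {"dp":[-2,0,0],"spin":0}

```text
t: 14.2
tcp_pos: [0.4068, 0.3263, 0.0542]
tool_rot: [3.102, -0.492, 0.03]
contact_force: [73.4, -6.8, -25.8]
grip_width: -0.0003
grasp_force: 38.1
```

>>> servo_tool:
  moves:
    - {"dp":[4,0,0],"spin":0}
    - {"dp":[3.5,0,0],"spin":0}
    - {"dp":[0,0,0],"spin":0}
    - {"dp":[0,0,0],"spin":0}

```text
t: 14.6
tcp_pos: [0.407, 0.3262, 0.0539]
tool_rot: [-3.103, 0.488, -0.009]
contact_force: [24.1, -0.0, -4.1]
grip_width: 0.0001
grasp_force: 12.6
```

>>> servo_tool:
  moves:
    - {"dp":[2,0,0],"spin":0}
    - {"dp":[0,0,0],"spin":0}
    - {"dp":[0,0,0],"spin":0}

```text
t: 14.9
tcp_pos: [0.407, 0.3262, 0.0539]
tool_rot: [-3.104, 0.486, -0.004]
contact_force: [12.5, 0.9, -1.2]
grip_width: 0.0002
grasp_force: 7.0
```

Run:
```python
from h import *
a=r.capture("scene")[:,:,::-1];b=r.capture("side")[:,:,::-1]
cv2.imwrite("pics/c7.png",np.hstack([cv2.resize(a[275:355,245:325],(400,400),interpolation=cv2.INTER_CUBIC),cv2.resize(b[178:248,235:305],(400,400),interpolation=cv2.INTER_CUBIC)]))
```

```text
(no output)
```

View pics/c7.png

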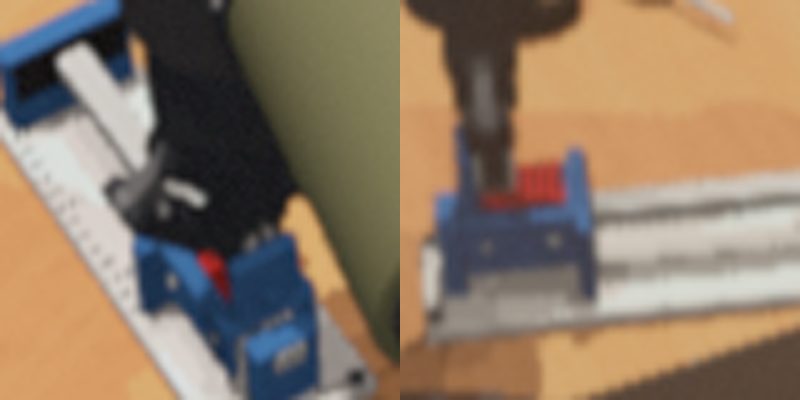

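>>> servo_tool:
  moves:
    - {"dp":[1,0,0],"spin":0}
    - {"dp":[0,0,-4],"spin":0}
    - {"dp":[0,0,-5],"spin":0}
    - {"dp":[0,0,-6],"spin":0}
    - {"dp":[4,0,-5],"spin":0}
    - {"dp":[2,0,-20],"spin":0}
    - {"dp":[0,0,-40],"spin":0}
    - {"dp":[0,0,-40],"spin":0}
    - {"dp":[0,0,-40],"spin":0}
    - {"dp":[40,0,0],"spin":0}
    - {"dp":[40,0,0],"spin":0}
    - {"dp":[40,0,0],"spin":0}
    - {"dp":[0,0,0],"spin":0}
    - {"dp":[0,0,0],"spin":0}

```text
t: 16.4
tcp_pos: [0.5258, 0.2873, 0.2118]
tool_rot: [3.101, -0.486, -0.006]
contact_force: [0.2, 0.4, -0.8]
grip_width: 0.0001
grasp_force: 0.0
```

Run:
```python
from h import *
o=r.get_obs();print(o["t"],o["tcp_pos"],o["contact_force"])
a=r.capture("scene")[:,:,::-1];b=r.capture("side")[:,:,::-1]
cv2.imwrite("pics/c8.png",np.hstack([cv2.resize(a[275:355,245:325],(400,400),interpolation=cv2.INTER_CUBIC),cv2.resize(b[178:248,235:305],(400,400),interpolation=cv2.INTER_CUBIC)]))
```

```text
16.4 [0.52582847 0.28727863 0.2118013 ] [ 0.17127955  0.42218309 -0.84677551]
```

View pics/c8.png

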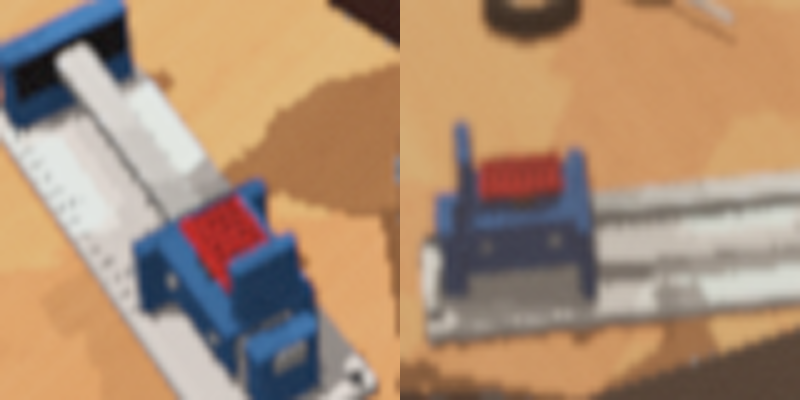

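```bash
python3 -c "
from plant import r
print(r.job_done())"
```

```text
the job is handed in; nothing more can be done
None
```

The holder is open: the sliding jaw stands against the end block, the release has sprung up, the fingers are clear and the job was handed in at about 16.5 s. The wrist force peaked near 78 N when I pushed past the stop (limit 120 N).

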